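Cap the brush-cleaner tank and lock both cam arms

TASK

Close up the brush-cleaner tank for the night: set the loose cap over the tank's grooved filler adaptor and press it straight down until it is fully home, with both its cam arms still sticking out, then swing one cam arm all the way down and after it the other, so that the cap is locked on. Press firmly but never hard: the adaptor must never take more than 40 N, so if something jams or stops, feel it and ease off. Leave the other things on the bench where they are, and let go of everything at the end.

Things in the scene. Friction and masses are not known exactly. Their poses are not given: they have to be found in the camera images.
- tank: Low steel brush-cleaner tank, fixed, 200 (its x) x 160 (its y) x 60 mm tall. Origin at the centre of its underside, z up. On its lid, 40 mm from the centre towards its -x, stands the upright grooved filler adaptor. At its +x end a black-topped vent stub (top at 90 mm) and a low carry handle (top at 82 mm), not used.
- adaptor_top (a point): Centre of the adaptor's metal top face, 150 mm above the bench, z up. Aluminium post: a lip 10 mm tall, 37 mm diameter, its top edge bevelled over 3 mm to 33 mm; under it a groove (22 mm diameter, 15.5 mm tall), then a 37 mm shoulder down to 36 mm below the top, then a 31 mm neck down to the lid. Stiff metal. A black seal stands out of its top.
- seal (a joint): How far the round black seal plug (24 mm diameter) in the adaptor's top is pressed in, m: 0 = 10 mm proud of the metal top face, 0.010 = flush, its stop. It starts 8 to 10 mm proud. It is stiff: it needs about 10 N to move, and stays where it is pushed. A gasket lies round it.
- gasket (a joint): How far the flat rubber gasket (31 mm diameter) round the seal plug is squeezed, m: 0 = 2.5 mm proud of the metal top face, 0.0025 = flush. It springs back at 4 N/mm: pressing the cap home feels like 10 N, then rises to about 20 N at metal contact; let go, the cap lifts 1 to 2 mm, which the cams draw in.
- cap: Loose aluminium cap, a round cup standing mouth down: 0.3 to 0.5 kg, 50 mm outside diameter, 40 mm tall, bore 39 mm wide and 32 mm deep (2 mm wider than the adaptor). Origin: centre of its mouth (underside), z up. cam_a is hinged on its +y side, cam_b on its -y side; its +x and -x sides are free to grip. Fully home its origin is 32 mm below adaptor_top. Any yaw will do.
- cam_a (a joint): Swing of the cam arm on the cap's +y side, rad: 0 = sticking out level, positive = raised, -1.57 = hanging straight down = locked (stops at -1.60 and +0.5). Steel bar 10 mm wide, reaching 57 mm from its hinge; its upper (later outer) face is 7.5 mm off the hinge line. Stiff hinge (0.10 N m, about 2 N at its end), stays where it is left. If it jams between -0.6 and -1.1, press the cap down more.
- cam_b (a joint): The same for the cam arm on the cap's -y side, same values and signs (0 level, positive raised, -1.57 down and locked). Each arm has a cam nose behind its hinge (4 mm radius, 10 mm from the hinge, square to the bar) that swings in and up under the adaptor's lip and draws the cap down the last few mm; a cap standing 8 mm high or more blocks it.
- cam_a_hinge (a point): Hinge of cam_a, on the cap between two lugs: 29 mm from the cap's axis on its +y side, 17 mm above its mouth; the hinge line is along the cap's x. The lugs reach 31 mm from the cap's axis. Axes as the cap's.
- cam_b_hinge (a point): Hinge of cam_b: 29 mm from the cap's axis on its -y side, 17 mm above its mouth; hinge line along the cap's x. Axes as the cap's.
- cam_a_end (a point): Centre of the round end (14 mm across) of cam_a, 50 mm from its hinge.
- cam_b_end (a point): Centre of the round end (14 mm across) of cam_b, 50 mm from its hinge.
- medium_jar: Bystander, loose: glass jar, 70 mm across, 100 mm tall. Origin at the centre of its underside.
- pigment_jar: Bystander, loose: small amber jar, 48 mm across, 55 mm tall. Origin at the centre of its underside.
- dipper_cup: Bystander, loose: small white cup, 52 mm across, 45 mm tall. Origin at the centre of its underside.
- palette_knife: Bystander, loose: palette knife lying down, 200 mm long. Origin on its underside.
- flat_brush: Bystander, loose: brush lying down, 190 mm long. Origin on its underside.
- brush_tin: Bystander, loose: steel tin, 92 mm across, 110 mm tall, with brushes standing in it up to about 240 mm. Origin at the centre of its underside.
- canvas_box: Bystander, loose: cardboard box 80 x 120 x 50 mm. Origin at the centre of its underside.
- mix_bowl: Bystander, loose: white bowl, 110 mm across, 50 mm tall. Origin at the centre of its underside.
Things that resemble listed ones, but are neither listed nor needed, are in the scene too. What is shaped like the cap but yellow is not meant.

How it is judged:
On the way, in this order (a step that is already met when the one before it is completed fails the run):
1. the cap is pressed home on the adaptor (within 3 mm) with both cam arms still out (z of cap in the frame of adaptor_top below -0.029 m and horizontal distance between cap and adaptor_top below 0.004 m and angle between cap's own z axis and vertical below 0.08 rad and value of joint each of cam_a, cam_b above -0.4 rad), for 0.2 s.
2. one cam arm is all the way down while the other is still out (z of cap in the frame of adaptor_top below -0.028 m and horizontal distance between cap and adaptor_top below 0.004 m and ((value of joint cam_a below -1.4 rad and value of joint cam_b above -0.4 rad) or (value of joint cam_b below -1.4 rad and value of joint cam_a above -0.4 rad))), for 0.2 s.
At the end, for the whole second after the job is handed in: the cap sits on the adaptor, its mouth at most 2.5 mm above its home height (32 mm below adaptor_top), within 4 mm of the adaptor's axis and within 0.08 rad of upright, both cam arms down past -1.4 rad, and the cap at rest (z of cap in the frame of adaptor_top below -0.0295 m and horizontal distance between cap and adaptor_top below 0.004 m and angle between cap's own z axis and vertical below 0.08 rad and value of joint each of cam_a, cam_b below -1.4 rad and linear speed of cap below 0.02 m/s); the robot touches nothing.
It fails at once if the tank with its adaptor takes more than 40 N (contact force between tank and anything else above 40 N).
It fails at once if a bystander is moved more than 30 mm (distance of any of medium_jar, pigment_jar, dipper_cup, palette_knife, flat_brush, brush_tin, canvas_box, mix_bowl from where it was at the start of the episode above 0.03 m).
It also fails if it takes over 72 s, if anything falls off the work surface, if the arm or the gripper's body presses on something with over 40 N, if the wrist force passes 120 N, or if a joint passes its speed limit or range.

ROBOT

A 6-joint arm with a two-finger parallel gripper is mounted at the origin on the work surface. World frame = base frame: x ahead of the robot, y to its left, z up, the work surface at z = 0. Lengths are in m, angles in rad, forces in N, time in s.
With the tool pointing down it reaches from about 0.375 to 0.925 m from the base axis. Payload 5.7 kg.
Tool frame: the origin (TCP) lies midway between the tips of the shut fingers; the grasp point (between the pads) lies 19 mm behind it; z points along the fingers, y is the line along which they close (so a half turn about z gives the same grasp; the last joint's range is limited). The gripper opens to 88 mm and grips with 3 to 60 N. Pads are 20 mm wide; open, the fingers measure 115 mm over their backs; the gripper's body (75 mm by 178 mm) begins 61 mm behind the grasp point.
Start: joints at [1.027, 0.359, 1.51, -0, 1.272, -0.115], TCP at [0.249, 0.546, 0.223] pointing down, gripper open.
Joint ranges: [-2.97, 2.97], [-1.01, 2.36], [0.21, 2.38], [-0.96, 4.11], [0.2, 2.71], [-2.98, 2.98]. Speed limits (rad/s): [2.39, 2.39, 3.14, 3.14, 3.14, 3.14].

INTERFACE

Orientations are given as a unit quaternion [x, y, z, w].
In Python, from bench import move_ptp, servo_line, goto_joints, move_gripper, sleep, inverse_kinematics, capture, PlanningError, close_job, spot_in, silhouettes, current_clock, current_joint_pos, current_qvel, current_joint_torque, current_position, current_orientation, current_force, current_torque, current_finger_gap, current_grip_force gives the robot as it stands. Calls block until the motion is done:
- move_ptp(position, orientation): joint-space move of the TCP to a pose.
- servo_line(position, orientation=None, rate=0.15, contact_N=None): straight line of the TCP; orientation=None keeps the orientation; rate is the mean speed in m/s. With contact_N (N) it stops when the force on the tool has changed by that much, and returns True; else False.
- goto_joints(angles): joint-space move.
- move_gripper(opening): finger opening in m; the grip force is fixed at half the most; returns when the fingers have stopped.
- sleep(seconds).
- inverse_kinematics(position, orientation): joint angles nearest the present ones, or None.
- capture(name): name is "side" or "top"; returns a dict with "image" (384x512x3 uint8, blue, green, red), "range_z" (384x512 float32, m along the optical axis (not along the pixel's ray), 0 where there is no reading), "intrinsics" (3x3 intrinsics, pixels), "R" (3x3) and "t" (3): a world point X has camera coordinates R X + t. Camera axes: x right, y down, z forward; pixel columns grow to the right and rows downward; lengths in m; the calibration is good to about 2 mm. A picture is of the moment at which its call begins.
A pose or a line that the arm cannot do raises PlanningError and nothing moves.
- close_job(): hands the job in; it is judged then, once.
Trained networks look in the newest picture that a camera, given by its name, has taken for a name from the list of things; names that differ only in an ending like _2 or _b are one class to them, and where a whole thing is asked for, a point or a joint stands for the part that bears it (a point fixed in the world has none). Each returns a list of dicts, best first, with "conf" (0 to 1); they miss things now and then, are a little off and sometimes report something else, mostly with a low value. They report only what shows in the picture. A call takes as long as a camera call. They do not tell look-alikes from the thing itself.
- spot_in(camera, query): "xy" ([column, row] in pixels, amid what is visible of it).
- silhouettes(camera, query): "region" (384x512 bool, what is visible of it) and "xy" ([column, row] in pixels, amid what is visible of it).
Readings, each from a call of its own:
- current_clock(): time.
- current_joint_pos(): joint angles.
- current_qvel(): joint speeds.
- current_joint_torque(): joint torques, N m.
- current_position(): TCP position.
- current_orientation(): TCP orientation.
- current_force(): force on the tool from outside, world axes, zero at the start.
- current_torque(): the same for the moment, N m.
- current_finger_gap(): finger opening in m.
- current_grip_force(): force on a finger pad.
Only numpy, scipy, OpenCV 4.12 (cv2) and the standard library are available. Lean on these libraries where they do the work, as an engineer would, in place of code of your own. Each camera call takes 0.05 s, during which the arm holds its last target. There are 200 camera calls.

## Working session

There is one attempt and no reset: what is moved stays moved. The work goes in short steps, each a Python script; the robot and the scene stay as the last script left them, time stands still between calls to the robot, and variables do not carry over. Pictures are saved under pics/ and viewed, at most 10 in all, crops included, and the job is handed in when it is done.

```bash
ls; mkdir -p pics
cat > h.py <<'E'
import numpy as np, cv2
from bench import *
from scipy.spatial.transform import Rotation as Ro
def cloud(c):
    K,R,t,z=[np.array(c[k]) for k in("intrinsics","R","t","range_z")]
    v,u=np.mgrid[:z.shape[0],:z.shape[1]]
    P=np.stack([(u-K[0,2])/K[0,0]*z,(v-K[1,2])/K[1,1]*z,z],-1)
    W=(P-t)@R
    W[z<=0]=np.nan
    return W
E
python3 - <<'E'
from h import *
ims=[]
for n in("top","side"):
    c=capture(n); W=cloud(c); np.savez(f"{n}0.npz",W=W,im=c["image"]); cv2.imwrite(f"pics/{n}0.png",c["image"])
    print(n,"cam pos",-np.array(c["R"]).T@np.array(c["t"]),np.array(c["intrinsics"])[0,0])
    for q in("cap","cam_a_end","tank","cam_a","seal","adaptor_top"):
        try:
            for d in spot_in(n,q)[:5]:
                u,v=map(int,np.round(d["xy"])); print(q,round(d["conf"],2),u,v,np.round(W[v,u],3))
        except Exception as e: print(q,e)
print(current_clock(),current_orientation(),current_force())
E
```

```text
pics
top cam pos [ 0.49123514 -0.01307014  1.31874182] 395.27551886857657
cap 0.91 186 260 [0.373 0.195 0.042]
cap 0.68 186 211 [0.53  0.197 0.038]
cap 0.56 119 202 [0.56  0.412 0.041]
cam_a_end 0.61 130 220 [ 0.502  0.391 -0.008]
cam_a_end 0.43 165 216 [0.514 0.265 0.036]
tank 0.55 307 195 [ 0.577 -0.193  0.062]
tank 0.4 403 254 [ 0.385 -0.51   0.021]
cam_a 0.59 172 269 [0.34  0.247 0.005]
cam_a 0.59 201 248 [0.408 0.153 0.   ]
cam_a 0.57 134 224 [ 0.489  0.376 -0.003]
cam_a 0.45 111 191 [0.599 0.452 0.002]
cam_a 0.24 184 211 [0.53  0.202 0.044]
seal 0.39 316 205 [ 0.541 -0.205  0.156]
adaptor_top 0.67 309 197 [ 0.571 -0.199  0.06 ]
adaptor_top 0.25 180 214 [0.52  0.216 0.04 ]
adaptor_top 0.18 199 203 [0.556 0.156 0.029]
side cam pos [0.38213424 1.10405182 1.05751965] 499.5182364453358
cap 0.77 244 270 [0.541 0.228 0.038]
cap 0.76 311 272 [0.363 0.212 0.036]
cap 0.67 227 333 [0.553 0.427 0.039]
cam_a_end 0.62 255 284 [0.507 0.264 0.029]
cam_a_end 0.55 247 320 [0.512 0.376 0.027]
cam_a_end 0.44 320 286 [0.337 0.246 0.023]
tank 0.79 253 173 [ 0.57  -0.172  0.056]
cam_a 0.67 317 285 [0.345 0.226 0.002]
cam_a 0.6 286 224 [0.445 0.026 0.027]
cam_a 0.55 253 322 [0.5   0.362 0.001]
cam_a 0.5 207 342 [0.598 0.448 0.025]
cam_a 0.48 241 250 [0.562 0.147 0.028]
seal 0.27 192 181 [ 0.752 -0.086  0.075]
adaptor_top 0.86 255 170 [ 0.565 -0.184  0.059]
0.7 [ 2.12768952e-01  9.77102539e-01 -1.87325991e-05 -5.84018635e-06] [ 0.05091209 -0.89844702 -0.20811915]
```

Run:
```python
import cv2
a=cv2.imread("pics/top0.png");b=cv2.imread("pics/side0.png")
cv2.imwrite("pics/top0b.png",cv2.resize(a[130:330,60:460],(800,400),interpolation=cv2.INTER_CUBIC))
cv2.imwrite("pics/side0b.png",cv2.resize(b[100:384,130:430],(634,600),interpolation=cv2.INTER_CUBIC))
```

```text
(no output)
```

View pics/top0b.png

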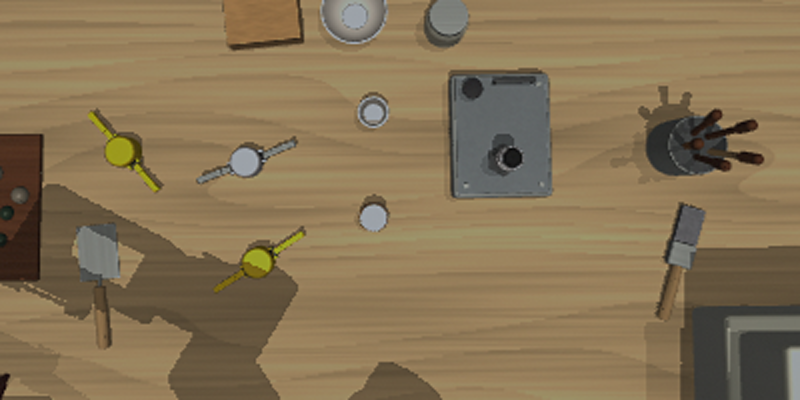

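View pics/side0b.png

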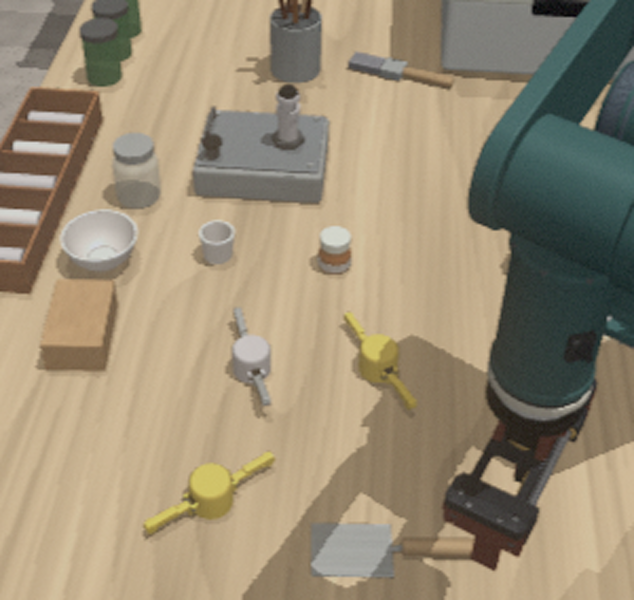

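The silver cap shows at about (182,210) in the top picture, with arms at roughly (159,220) and (208,200). The two others are the yellow look-alikes. The adaptor with its black seal is at (316,208). Next I'll measure the precise positions from depth.

Run:
```python
from h import *
for n in("top","side"):
    d=np.load(f"{n}0.npz");W=d["W"];im=d["im"].astype(int)
    near=np.hypot(W[...,0]-.54,W[...,1]-.2)
    S=im.max(-1)-im.min(-1)
    m=(near<.045)&(W[...,2]>.034); P=W[m]
    (cx,cy),r=cv2.minEnclosingCircle(P[:,:2].astype(np.float32)); print(n,"captop",np.median(P,0),cx,cy,r,len(P))
    m=(near<.1)&(W[...,2]>.008)&(W[...,2]<.034); P=W[m]; c0=P[:,:2].mean(0)
    l=cv2.fitLine(P[:,:2].astype(np.float32),cv2.DIST_HUBER,0,.01,.01).ravel(); print(" arms",l,len(P),np.degrees(np.arctan2(l[1],l[0])))
    s=(P[:,:2]-l[2:])@l[:2]; print(" ends", l[2:]+l[:2]*s.min(), l[2:]+l[:2]*s.max(), "arm z", np.percentile(P[:,2],[50,90]))
    m=(np.hypot(W[...,0]-.54,W[...,1]+.205)<.06)&(W[...,2]>.1)
    P=W[m]
    v,u=np.where(m)
    for p,a,b in sorted(zip(P.tolist(),u,v),key=lambda x:-x[0][2]): print("  ",a,b,np.round(p,3),im[b,a])
    m=(np.abs(W[...,0]-.6)<.16)&(np.abs(W[...,1]+.19)<.13)&(abs(W[...,2]-.06)<.006)
    print(" lid",cv2.minAreaRect(W[m][:,:2].astype(np.float32)))
```

```text
top captop [0.52990857 0.20898214 0.03991513] 0.5315463542938232 0.20963376760482788 0.025134116411209106 187
 arms [ 0.35695338 -0.9341222   0.5234866   0.22757141] 140 -69.086784
 ends [0.50035159 0.28811417] [0.56081751 0.12987906] arm z [0.02614486 0.03195283]
   317 205 [ 0.541 -0.207  0.164] [20 22 22]
   318 209 [ 0.529 -0.21   0.163] [26 27 27]
   318 211 [ 0.523 -0.21   0.162] [23 24 24]
   314 210 [ 0.526 -0.198  0.162] [27 28 27]
   317 211 [ 0.523 -0.207  0.162] [28 27 28]
   316 210 [ 0.526 -0.204  0.161] [28 28 28]
   317 207 [ 0.535 -0.207  0.161] [24 26 26]
   314 205 [ 0.541 -0.199  0.161] [17 17 18]
   318 208 [ 0.532 -0.21   0.161] [28 27 26]
   315 205 [ 0.541 -0.202  0.16 ] [23 24 25]
   313 207 [ 0.535 -0.196  0.16 ] [25 23 24]
   315 207 [ 0.535 -0.202  0.16 ] [27 27 27]
   315 206 [ 0.538 -0.202  0.16 ] [25 26 27]
   316 207 [ 0.535 -0.205  0.16 ] [25 27 27]
   315 210 [ 0.526 -0.202  0.16 ] [28 29 27]
   316 208 [ 0.532 -0.205  0.16 ] [23 25 23]
   319 210 [ 0.526 -0.213  0.16 ] [23 25 25]
   317 210 [ 0.526 -0.208  0.16 ] [28 28 29]
   315 211 [ 0.523 -0.202
[... 14300 characters left out ...]
 [120 122 126]
   262 157 [ 0.542 -0.193  0.107] [112 115 119]
   269 156 [ 0.521 -0.202  0.106] [116 120 124]
   268 157 [ 0.523 -0.197  0.106] [115 119 125]
   262 156 [ 0.543 -0.201  0.106] [105 110 116]
   267 158 [ 0.526 -0.191  0.105] [114 118 124]
   268 158 [ 0.523 -0.193  0.104] [117 119 125]
   263 158 [ 0.539 -0.192  0.104] [113 116 121]
   269 157 [ 0.52  -0.2    0.103] [110 113 119]
   266 158 [ 0.529 -0.194  0.103] [118 122 127]
   264 158 [ 0.536 -0.194  0.103] [112 116 123]
   270 156 [ 0.518 -0.208  0.102] [121 123 126]
   265 158 [ 0.533 -0.196  0.102] [117 121 126]
 lid ((0.620014488697052, -0.19132746756076813), (0.3094974160194397, 0.17918264865875244), 9.13666820526123)
```

```bash
cat >> h.py <<'E'
def ori(deg): return (Ro.from_euler('z',deg,degrees=True)*Ro.from_euler('x',180,degrees=True)).as_quat()
CAP=np.array([.532,.2095]); AD=np.array([.531,-.204])
E
python3 - <<'E'
from h import *
for a in(-68.6,111.4):
    for p in(CAP,AD): print(a,p,inverse_kinematics([*p,.2],ori(a)))
a=-68.6 if inverse_kinematics([*CAP,.2],ori(-68.6)) is not None else 111.4
J=[(max(abs(np.array([inverse_kinematics([*p,.2],ori(a))[5] for p in(CAP,AD)]))),a) for a in(-68.6,111.4)]
a=min(J)[1]; print("use",a)
move_ptp([*CAP,.16],ori(a))
print(servo_line([*CAP,.010],rate=.08,contact_N=6),current_position(),current_finger_gap())
move_gripper(.03); print(current_finger_gap(),current_grip_force())
f0=np.array(current_force())
servo_line([*CAP,.21],rate=.15); sleep(.2)
print(np.array(current_force())-f0,current_finger_gap(),current_clock())
c=capture("side");cv2.imwrite("pics/s1.png",cv2.resize(c["image"][130:330,150:400],(750,600)))
E
```

```text
-68.6 [0.532  0.2095] None
-68.6 [ 0.531 -0.204] [-4.88217386e-01  3.35956227e-01  1.60673639e+00 -4.44089210e-16
  1.19890003e+00  2.27987481e+00]
111.4 [0.532  0.2095] [ 2.54349746e-01  3.40036272e-01  1.60038177e+00 -4.44089210e-16
  1.20117461e+00 -1.19150714e-01]
111.4 [ 0.531 -0.204] [-0.48821739  0.33595623  1.60673639  0.          1.19890003 -0.86171785]Traceback (most recent call last):
  File "<stdin>", line 5, in <module>
TypeError: 'NoneType' object is not subscriptable
```

```bash
echo "A=111.4" >> h.py
python3 - <<'E'
from h import *
move_ptp([*CAP,.16],ori(A))
print(servo_line([*CAP,.010],rate=.08,contact_N=6),current_position(),current_finger_gap())
move_gripper(.03); print(current_finger_gap(),current_grip_force())
f0=np.array(current_force())
servo_line([*CAP,.21],rate=.15); sleep(.2)
print(np.array(current_force())-f0,current_finger_gap(),current_clock())
c=capture("side");cv2.imwrite("pics/s1.png",cv2.resize(c["image"][130:330,150:400],(750,600)))
E
```

```text
False [0.53235423 0.20958356 0.01041299] 0.08799802354209331
0.050232833052161946 30.0000060768798
[ 1.92718464  0.77967317 -4.81828029] 0.04959294257548172 6.7083
```

View pics/s1.png

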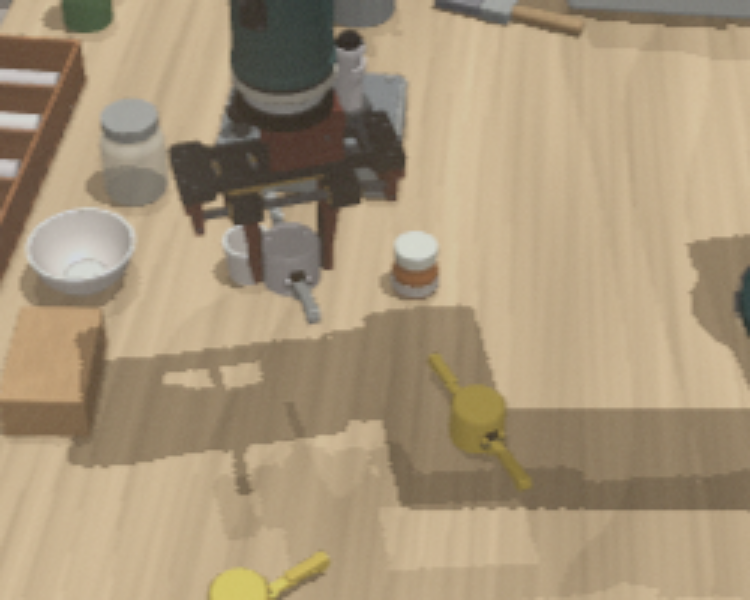

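The cap is held between the pads at about (290,255) in the crop, with its arms level. I'll move over the adaptor and check the alignment before lowering.

Run:
```python
from h import *
move_ptp([*AD,.21],ori(A)); 
servo_line([*AD,.185],rate=.1); sleep(.3)
print(current_position(),current_finger_gap(),current_force(),current_clock())
ax=np.array([np.cos(np.radians(A)),np.sin(np.radians(A))])
for n in("side","top"):
    c=capture(n);W=cloud(c);im=c["image"]
    if n=="side": cv2.imwrite("pics/s2.png",cv2.resize(im[100:200,210:320],(660,600),interpolation=cv2.INTER_CUBIC))
    d=W[...,:2]-AD; s=d@ax; p=d@np.array([-ax[1],ax[0]])
    m=(abs(p)<.012)&(abs(s)<.1)&(W[...,2]>.165)&(W[...,2]<.225)
    for sg in(1,-1):
        k=m&(sg*s>.035)&(W[...,2]<.205)
        if k.sum(): print(n,sg,k.sum(),"max reach",(sg*s[k]).max(),"p med",np.median(p[k]),"z",np.median(W[k][:,2]))
    k=(np.hypot(*np.moveaxis(d,-1,0))<.03)&(W[...,2]>.1)&(W[...,2]<.147)
    if k.any():print(n,"post",k.sum(),np.median(W[k],0),W[k].min(0),W[k].max(0))
```

```text
[ 0.5313809  -0.20412185  0.18556474] 0.04980662177103191 [ 0.41539558 -0.60851465 -2.94833694] 8.9833
side 1 14 max reach 0.08333662482715522 p med -0.006314905403530557 z 0.20173233080681988
side -1 13 max reach 0.071823513022239 p med -0.003657395244184213 z 0.20167004225539467
side post 119 [ 0.53213472 -0.19548745  0.12319165] [ 0.51426856 -0.22165876  0.10119569] [ 0.55110254 -0.18323493  0.14679848]
top 1 25 max reach 0.07006727561350128 p med -0.00040729380475653727 z 0.20133365806677334
```

View pics/s2.png

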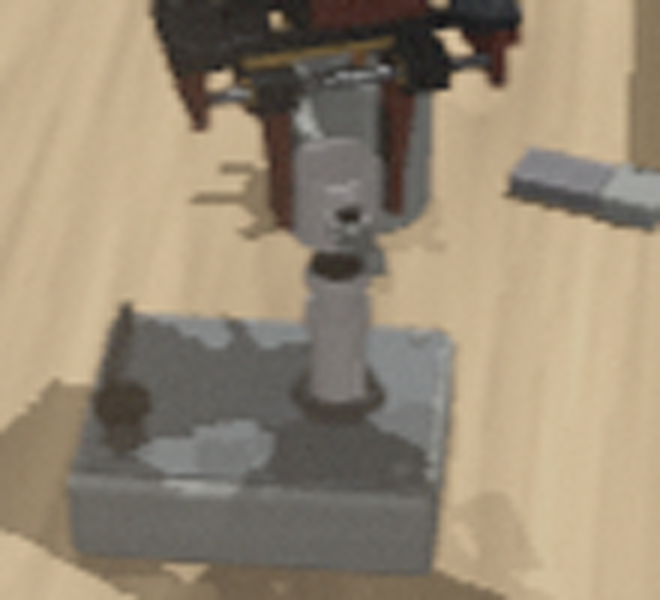

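The cap hangs directly above the seal: cap centre is near column 338 and the seal near 337. I'll lower it with a contact guard.

Run:
```python
from h import *
f0=np.array(current_force())
print(servo_line([*AD,.150],rate=.04,contact_N=5),current_position(),np.array(current_force())-f0,np.array(current_torque()),current_clock())
```

```text
False [ 0.53061484 -0.20446896  0.14967726] [-1.19568121 -5.07669033 -2.59762537] [-0.88047779  0.35266541  0.01724582] 10.1083
```

The lip has entered the bore. The side force of −5 N in y says to shift toward −y.

Run:
```python
from h import *
p=np.array([*AD,.150])
for dy in(-.001,-.002,-.003):
    servo_line(p+[0,dy,0],rate=.02); sleep(.15); print(dy,np.round(current_force(),2),np.round(current_torque(),2),np.round(current_position(),4),current_clock())
    if current_force()[1]>-1.3: break
```

```text
-0.001 [-1.85 -1.   -4.35] [-0.29  0.36 -0.06] [ 0.5308 -0.2047  0.1499] 10.5083
```

Run:
```python
from h import *
q=AD+[-.0005,-.0012]
servo_line([*q,.150],rate=.02); sleep(.1)
f0=np.array(current_force()); print(f0)
for z,n in((.140,9),(.131,18),(.1285,24),(.127,24)):
    r=servo_line([*q,z],rate=.015,contact_N=n); f=np.array(current_force())
    print(z,r,np.round(f-f0,2),np.round(current_position(),4),current_finger_gap(),current_clock())
    if r: break
c=capture("side");cv2.imwrite("pics/s3.png",cv2.resize(c["image"][100:200,210:320],(660,600),interpolation=cv2.INTER_CUBIC))
```

```text
[ 0.2295282  -0.34475254 -4.0542974 ]
0.14 False [-0.52 -0.49  0.23] [ 0.5305 -0.2052  0.14  ] 0.04987305222213093 11.675
0.131 False [-1.51  1.47  9.45] [ 0.5308 -0.2054  0.1317] 0.04982077866998678 12.425
0.1285 False [-3.13  1.15  9.9 ] [ 0.5308 -0.2053  0.1293] 0.049757938143388095 12.7417
0.127 False [-3.44  1.47 12.69] [ 0.5308 -0.2053  0.1281] 0.049871186782580436 12.9917
```

View pics/s3.png

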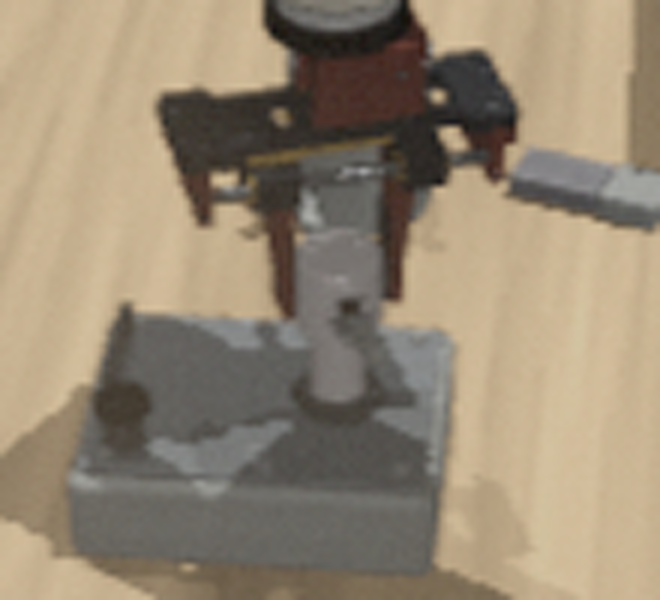

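The cap is travelling down over the seal as expected. I'll keep pressing until I feel metal.

Run:
```python
from h import *
q=AD+[-.001,-.0014]
f0=np.array([0.23,-0.34,-4.05])
for z in np.arange(.1262,.1215,-.0006):
    servo_line([*q,z],rate=.01); f=np.array(current_force())-f0; p=np.array(current_position())
    print(round(z,4),np.round(f,2),np.round(p,4),current_clock())
    if f[2]>21.5: break
sleep(.4); print(current_force()[2]+4.05,current_position())
```

```text
0.1262 [-3.59  3.21 16.75] [ 0.5308 -0.2054  0.128 ] 13.2917
0.1256 [-3.83  4.36 23.1 ] [ 0.5308 -0.2054  0.128 ] 13.5417
23.0902744749563 [ 0.53078734 -0.20535526  0.12793202]
```

Metal contact came at TCP z = 0.128 with 23 N, so the cap is home. Now I'll ease off, let go, rise, and check the cap and arms.

Run:
```python
from h import *
p=np.array(current_position())
servo_line([p[0],p[1],.1285],rate=.01); print(np.round(current_force(),2),current_position())
move_gripper(.086); 
servo_line([p[0],p[1],.23],rate=.15); print(current_force(),current_clock())
servo_line([p[0]-.1,p[1]+.17,.26],rate=.3)
ax=np.array([np.cos(np.radians(A)),np.sin(np.radians(A))]); C=p[:2]
for n in("side","top"):
    c=capture(n);W=cloud(c);im=c["image"]
    if n=="side": cv2.imwrite("pics/s4.png",cv2.resize(im[100:200,210:320],(660,600),interpolation=cv2.INTER_CUBIC))
    d=W[...,:2]-C; s=d@ax; t=d@np.array([-ax[1],ax[0]]); z=W[...,2]
    k=(np.hypot(s,t)<.022)&(z>.145)&(z<.19); print(n,"top z",np.median(z[k]),k.sum(), "centre",cv2.minEnclosingCircle(W[(np.hypot(s,t)<.03)&(z>.15)&(z<.19)][:,:2].astype(np.float32)))
    for sg in(1,-1):
        k=(abs(t)<.012)&(sg*s>.035)&(sg*s<.1)&(z>.1)&(z<.19)
        if k.any(): print(n,sg,k.sum(),(sg*s[k]).max(),np.median(z[k]))
```

```text
[-2.57  1.38  3.96] [ 0.53076581 -0.20532278  0.12853767]
[-0.56939519 -0.26066129 -0.95632685] 15.95
side top z 0.1599910003602424 98 centre ((0.5315595269203186, -0.20348376035690308), 0.027354147285223007)
side 1 37 0.08657134359974178 0.15099407314150998
side -1 32 0.08630739508304491 0.14779709827068926
top top z 0.1597234914236498 173 centre ((0.5311295390129089, -0.2045627385377884), 0.02559535950422287)
top 1 56 0.08535094722172835 0.15119352764165536
top -1 58 0.08400721346109619 0.1480618471762814
```

View pics/s4.png

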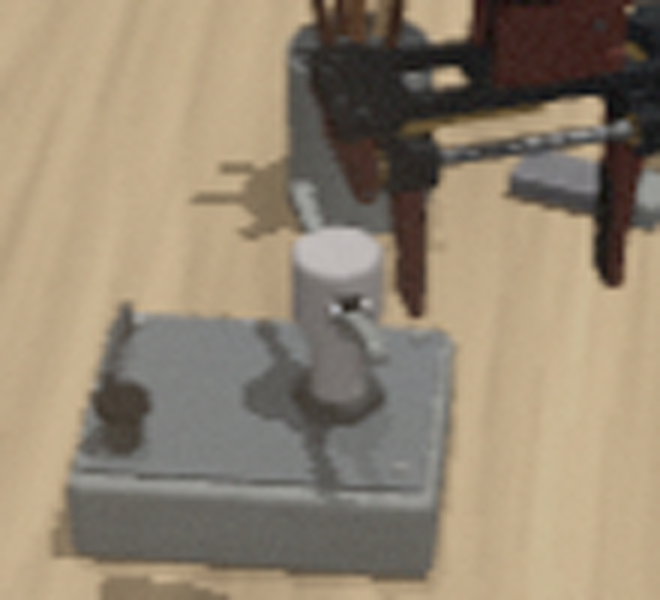

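The cap sits about 2 mm above home at z = 0.160, upright, with both arms out. Now I'll swing the +y-side arm down along an arc, guarded by force.

```bash
cat >> h.py <<'E'
C=np.array([.531,-.205]); U=np.array([np.cos(np.radians(A)),np.sin(np.radians(A))]); HZ=.1365
def tip(sg,th,r=.042,gap=0):   # TCP so that the inner bottom corner of the shut fingers lies on the arm's outer face
    o=.029+r*np.cos(th)+(.0075+gap)*np.sin(th)+.010; z=HZ-r*np.sin(th)+(.0075+gap)*np.cos(th)
    return np.array([*(C+sg*U*o),z])
def swing(sg,degs,lim=22,rate=.05):
    global f0
    for d in degs:
        servo_line(tip(sg,np.radians(d)),rate=rate)
        f=np.array(current_force())-f0
        print(d,np.round([f[:2]@U*sg,f[2]],1),np.round(np.array(current_position())-tip(sg,np.radians(d)),4),round(current_clock(),2))
        if np.linalg.norm(f)>lim: print("STOP"); return False
    return True
def start(sg):
    global f0
    move_ptp([*tip(sg,0)[:2],.23],ori(A)); move_gripper(0); servo_line([*tip(sg,0)[:2],.172],rate=.15); sleep(.15); f0=np.array(current_force())
E
python3 - <<'E'
from h import *
servo_line([*tip(1,0)[:2],.26],orientation=ori(A),rate=.3)
start(1); print(swing(1,range(-8,93,8)))
E
```

```text
-8 [-0.2 -0.2] [-0.0002  0.     -0.0003] 20.25
0 [ 0.1 -0.7] [-0.0001 -0.     -0.0002] 20.52
8 [-0.5  0. ] [ 0.     -0.     -0.0002] 20.78
16 [-0.2 -0.3] [-0.0002  0.     -0.0004] 21.05
24 [0.5 0.2] [-0.0002  0.     -0.0004] 21.32
32 [1.  0.8] [-0.0002  0.     -0.0004] 21.58
40 [0.7 0.1] [-0.0002 -0.     -0.0004] 21.85
48 [0.8 0.6] [-0.0002 -0.0001 -0.0004] 22.12
56 [ 2.4 -1. ] [-0.0001 -0.0002 -0.0003] 22.38
64 [ 1.3 -0.5] [-0.0001 -0.0002 -0.0003] 22.65
72 [ 1.7 -1.5] [ 0.     -0.0003 -0.0002] 22.92
80 [ 0.6 -1.5] [ 0.0001 -0.0003 -0.0001] 23.18
88 [ 1.6 -1.5] [ 0.0003 -0.0004 -0.    ] 23.45
True
```

The forces are suspiciously low, so I'll look.

Run:
```python
from h import *
print(current_finger_gap())
a=capture("side")["image"][100:200,210:320];b=capture("top")["image"][165:245,265:365]
cv2.imwrite("pics/s5.png",np.hstack([cv2.resize(a,(400,364)),cv2.resize(b,(400,364))]))
```

```text
0.000471647147359079
```

View pics/s5.png

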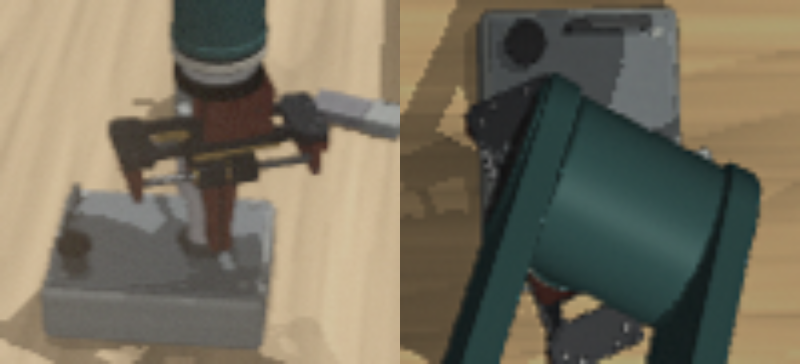

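The arm has swung down; its end shows just below the fingertips at (225,258). I'll push inward with a force guard until its stop is felt.

Run:
```python
from h import *
p=np.array(current_position()); fz=np.array(current_force())
for k in range(1,13):
    servo_line(p-np.array([*(U*.0015*k),0]),rate=.02); f=np.array(current_force())
    q=np.array(current_position()); print(k,np.round((q[:2]-C)@U,4),round(f[:2]@U,2),round(f[2],2),round(current_clock(),2))
    if f[:2]@U>13: break
```

```text
1 0.0464 4.02 -0.24 23.8
2 0.0454 5.83 -1.34 24.05
3 0.0446 7.73 -1.36 24.3
4 0.0442 10.01 -0.93 24.55
5 0.044 13.65 0.36 24.8
```

I felt the hard stop at 13.7 N. I'll back off and verify.

```bash
cat >> h.py <<'E'
def check(name):
    out=[]
    for n in("side","top"):
        c=capture(n);W=cloud(c);im=c["image"]
        out.append(cv2.resize(im[100:200,210:320] if n=="side" else im[165:245,265:365],(400,364),interpolation=cv2.INTER_CUBIC))
        d=W[...,:2]-C; s=d@U; t=d@np.array([-U[1],U[0]]); z=W[...,2]
        k=(np.hypot(s,t)<.022)&(z>.145)&(z<.19); print(n,"top z",np.median(z[k]),k.sum())
        for sg in(1,-1):
            k=(abs(t)<.008)&(sg*s>.026)&(sg*s<.1)&(z>.07)&(z<.19)
            if k.any(): i=np.argsort(z[k]); print(n,sg,k.sum(),"reach",(sg*s[k]).max(),"z range",z[k].min(),z[k].max(),"low-pt s",(sg*s[k])[i[:5]].mean())
    cv2.imwrite(f"pics/{name}.png",np.hstack(out))
E
python3 - <<'E'
from h import *
p=np.array(current_position()); b=p+np.array([*(U*.03),0])
servo_line(b,rate=.1); servo_line([b[0],b[1],.25],rate=.25)
servo_line([.42,-.03,.27],rate=.35); check("s6"); print(current_clock())
E
```

```text
side top z 0.15979328687007172 96
side 1 65 reach 0.03954546667925419 z range 0.07451338801809886 0.1600422815598912 low-pt s 0.031029553717588716
side -1 33 reach 0.08596555338409943 z range 0.14044091285635604 0.15630484652041465 low-pt s 0.0699812384884947
top top z 0.15990777031591813 174
top 1 25 reach 0.036646709529438916 z range 0.0903136689112288 0.1455048358883234 low-pt s 0.03506979079337648
top -1 70 reach 0.08404405388658999 z range 0.1342997957579033 0.15346303158343216 low-pt s 0.03350704361063518
26.7083
```

View pics/s6.png

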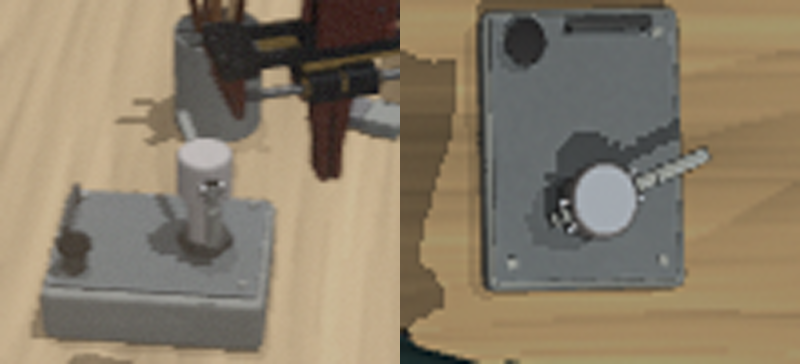

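Arm 1 hangs straight down on the near side, and the other arm still sticks out (top view, end at (705,155)). Now the second arm.

Run:
```python
from h import *
import h
move_ptp([*tip(-1,0)[:2],.25],ori(A))
start(-1)
if swing(-1,range(-8,93,10)):
    p=np.array(current_position())
    for k in range(1,9):
        servo_line(p+np.array([*(U*.0015*k),0]),rate=.02); f=np.array(current_force())-h.f0
        q=np.array(current_position()); print(k,np.round(-(q[:2]-C)@U,4),round(-f[:2]@U,2),round(f[2],2),round(current_clock(),2))
        if -f[:2]@U>13.5: break
    p=np.array(current_position()); b=p-np.array([*(U*.03),0])
    servo_line(b,rate=.1); servo_line([b[0],b[1],.25],rate=.25)
    move_ptp([.42,-.03,.27],ori(A)); check("s7"); print(current_clock())
```

```text
-8 [-0.7 -0.9] [-0.0002  0.0002 -0.0003] 29.56
2 [-0.5  0.9] [ 0.0002 -0.0002 -0.0002] 29.86
12 [1.2 0.8] [-0.     -0.0002 -0.0003] 30.16
22 [0.9 0.8] [-0.0001  0.     -0.0004] 30.46
32 [0.7 0.8] [-0.0002  0.0002 -0.0005] 30.76
42 [-0.   0.8] [-0.0003  0.0003 -0.0005] 31.06
52 [-0.2  0.1] [-0.0003  0.0004 -0.0004] 31.36
62 [ 0. -0.] [-0.0004  0.0006 -0.0004] 31.66
72 [-0.4  0.2] [-0.0004  0.0006 -0.0003] 31.96
82 [-0.8  0.8] [-0.0004  0.0007 -0.0002] 32.26
92 [ 7.1 -0.2] [ 0.001  -0.0019  0.0004] 32.56
1 0.0472 6.03 -2.09 32.81
2 0.0471 9.49 -4.12 33.06
3 0.047 12.11 -6.63 33.31
4 0.0469 16.13 -8.07 33.56
side top z 0.15979563871201113 92
side 1 57 reach 0.03899040283805828 z range 0.08235860194998368 0.1610040733528701 low-pt s 0.034230337622618526
top top z 0.1589775545312065 174
top 1 26 reach 0.0370534354111866 z range 0.08627118726209806 0.1611612251353384 low-pt s 0.034956061330157065
top -1 7 reach 0.030990919993019735 z range 0.12969229088774012 0.14618349832770983 low-pt s 0.02912241220452704
36.0333
```

View pics/s7.png

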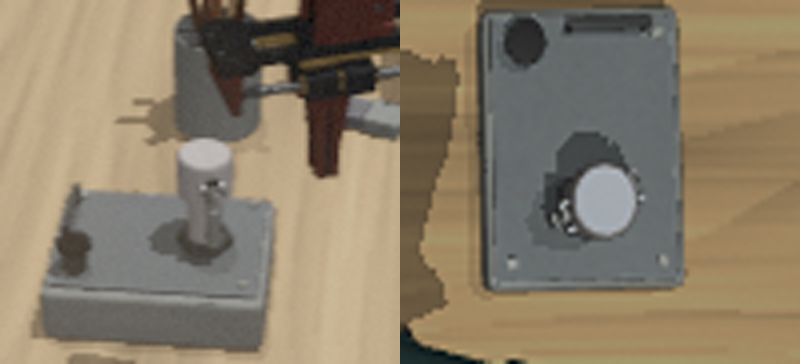

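Both arms hang down. As a last check, I'll touch the cap top gently with the shut fingers to measure its height.

Run:
```python
from h import *
c=C-U*.0012
move_ptp([*c,.20],ori(A)); servo_line([*c,.172],rate=.1); sleep(.15)
f0=np.array(current_force())
for z,n in((.155,3),(.154,15)):
    r=servo_line([*c,z],rate=.01,contact_N=n); print(r,current_position(),current_force()[2]-f0[2])
p=np.array(current_position())
servo_line([*c,.162],rate=.03,contact_N=None); 
r=servo_line([*c,.155],rate=.01,contact_N=3); print("again",r,current_position(),current_force()[2]-f0[2])
servo_line([*c,.22],rate=.15); move_ptp([.42,-.03,.27],ori(A)); check("s8"); print(current_clock())
```

```text
True [ 0.53140138 -0.20607575  0.15878287] 4.694902562292035
True [ 0.53141783 -0.20610198  0.15848013] 5.849412939629885
again True [ 0.53135541 -0.20607983  0.15871503] 5.764099498615669
side top z 0.15922186805602961 104
side 1 58 reach 0.03871910488487581 z range 0.07926073047574304 0.15012426250539282 low-pt s 0.031271652009108045
top top z 0.15931017731461722 171
top 1 24 reach 0.03754322500764902 z range 0.08448462514676594 0.14342011506252803 low-pt s 0.03512102113514316
top -1 7 reach 0.031920700748108696 z range 0.1308708849280397 0.1446259438053113 low-pt s 0.02912412110510504
41.225
```

View pics/s8.png

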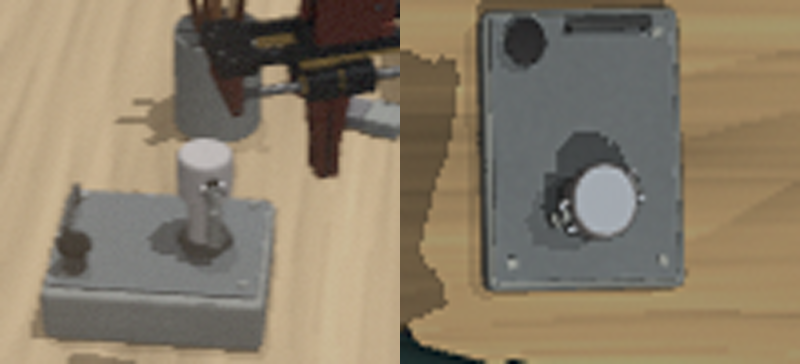

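The cap top is at about 0.159 m, roughly 1 mm above home, both arms are down, and the robot is clear. Handing in.

```bash
python3 -c "
from bench import *
print(close_job())"
```

```text
the job is handed in; nothing more can be done
None
```

The cap is on the adaptor about 1 mm above home, both cam arms are down to their stops, the robot is clear of everything, and the job was handed in at about 41 s; the judge's result was not shown.

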